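Comb the loose rods into the storage tray and shut it

ROBOT

A 6-joint arm with a two-finger parallel gripper is mounted at the origin on a cart in front of the work surface, level with it; the furniture and walls round the work are solid. World frame = base frame: x ahead of the robot, y to its left, z up, the work surface at z = 0. Lengths are in m, angles in degrees, forces in N, time in s.
With the tool pointing down it reaches from about 0.25 to 0.725 m from the base axis. Payload 9.7 kg.
Tool frame: the origin (TCP) lies at the very end of the fingers, on their centre line; the grasp point (between the pads) lies 19 mm behind it (bot.hold_point_z is the distance from the TCP to the grasp point, in m); z points along the fingers, y is the line along which they close (so a half turn about z gives the same grasp; the last joint's range is limited). The gripper opens to 85 mm and grips with 20 to 120 N. Pads are 22 mm wide; open, the fingers measure 114 mm over their backs; the gripper's body (76 mm by 85 mm) begins 54 mm behind the grasp point. The pads swing forward as they close: fully open they stand 13 mm farther back than shut.
Start: joints at [-63.312, 4.979, 10.078, 95.1, 0, 90], TCP at [0.247, -0.491, 0.231] pointing down, gripper open.
Joint ranges: [-179.16, 179.16], [-48.56, 103.87], [-65.8, 70.77], [-126.05, 130.52], [-82.76, 87.17], [-180, 180]. Speed limits (degrees/s): [127.2, 127.2, 147.25, 180, 180, 180].

INTERFACE

Orientations are given as [roll, pitch, yaw] about the fixed x, y, z axes, in that order (R = Rz(yaw) Ry(pitch) Rx(roll)).
In Python, from workcell import bot gives the robot as it stands.
- The arm moves only by the tool play_rows, never from a script. Its argument "targets" is a list of rows, each an object with "grip": the closure in counts, from 0 (fully open) to 255 (shut); "linear": the shift along the world's x, y, z in cm, a list of three; "delta_rot": the turn, a rotation vector about the world's x, y, z in rad, a list of three. A call has 1 to 10 rows; each row is the pose to reach, as a shift and turn from the pose commanded when the call began; what a row does not reach only later rows make up. A row lasts 1/10 s, in which the tool goes at most 50 mm and 8.59 degrees, less where a joint would pass 70% of its speed; a pose out of reach is approached as far as the arm can. A call with a gripper value outside its range is refused whole. The fingers move at their own pace and stop on an object; "force" is the grip in N (left out, the last holds). Time passes only in rows, so rows that repeat a pose let the fingers close. It gives the time, the measured TCP pose, the force, the opening and the grip force at its end, in the units of the state.
- bot.get_obs(): the state, without advancing time (a new reading comes with each control period).
- bot.camera(name): name is "scene" or "top" or "wrist"; returns a dict with "color" (420x560x3 uint8, red, green, blue), "range_z" (420x560 float32, m along the optical axis (not along the pixel's ray), 0 where there is no reading), "fov_y" (degrees; the focal length in pixels is half the picture's height over the tangent of half this angle, whatever the lens; pixels are square), "cx", "cy" (the principal point, pixels), "dist_coeffs" ([k1, k2, p1, p2, k3] as OpenCV has them; the pictures are not rectified), "world_to_cam" (4x4, takes a point from world to camera coordinates). Camera axes: x right, y up, looking along -z (the intrinsics and any distortion apply to the point x, -y, -z); pixel columns grow to the right and rows downward; lengths in m; the calibration is good to about 2 mm. A picture is of the moment at which its call begins.
- bot.job_done(): hands the job in; it is judged then, once.
Trained networks look in a picture, given as the dict that the camera call returned (one of the last four; its "shot" number tells which), for a name from the list of things; names that differ only in an ending like _2 or _b are one class to them, and where a whole thing is asked for, a point or a joint stands for the part that bears it (a point fixed in the world has none). Each returns a list of dicts, best first, with "conf" (0 to 1); they miss things now and then, are a little off and sometimes report something else, mostly with a low value. They report only what shows in the picture. A call takes as long as a camera call. They do not tell look-alikes from the thing itself.
- bot.search_frame(picture, target): "box" ([left, top, right, bottom] in pixels, round what is visible of it).
- bot.trace(picture, target): "pixels" (420x560 bool, what is visible of it) and "box" ([left, top, right, bottom] in pixels, round what is visible of it).
- bot.pinpoint(picture, target): "pixel" ([column, row] in pixels: a listed point, or the origin of a listed thing).
The state is a dict: "time": time; "q": joint angles; "qd": joint speeds; "joint_efforts": joint torques, N m; "ee_pos": TCP position; "tcp_rot": TCP orientation; "wrist_force": force on the tool from outside, world axes, zero at the start; "torque": the same for the moment, N m; "opening": finger opening in m; "grasp_force": force on a finger pad.
Only numpy, scipy, OpenCV 4.12 (cv2) and the standard library are available. Lean on these libraries where they do the work, as an engineer would, in place of code of your own. Each camera call takes 0.05 s, during which the arm holds its last target. There are 200 camera calls.

TASK

Take the rake off its rest and comb it across the pulled-out blue tray until all three white rods lie down in the grooves, parallel, then set the rake back upright on its rest and push the tray fully home into its housing. Move the rods with the rake only, never with the gripper, keep them in the tray, leave the tray out until the rake is back, and leave the bottle, the beaker and the timer where they stand.

Things in the scene. Friction and masses are not known exactly. Their poses are not given: they have to be found in the camera images.
- unit: White low housing, the blue tray pulled out of its front; fixed, place and yaw vary. Origin on the worktop under the middle of the pulled-out tray; x the way the tray slides in, y left, z up. Housing: x = 85 to 283, y = -110 to 110, 74 mm high. The lintel of its opening hangs 48 mm above the worktop, 6 mm over the tray walls.
- tray_mid (a point): Point on the tray at rib-top level, 26 mm above the worktop, over the unit's origin when the tray is out; axes as the unit's. Seven ribs along x at y = 0, +-24, +-48, +-72 mm, 6 mm wide, 13 mm above the tray floor, make 8 grooves 18 mm wide. A rod in a groove has its axis 7 mm below this level (top 1 mm below the ribs); one on the ribs 6 mm above.
- push_plate (a point): Middle of the outer face of the white push plate (70 mm wide, 26 high) on the tray's front panel, 28 mm above the worktop; push here along the unit's x. The panel is 220 mm wide, 5 to 48 mm above the worktop, and stands free in front. x as the unit's.
- tray_wall (a point): Middle of the top edge of the tray's left side wall, 42 mm above the worktop; side walls 9 mm thick, inner faces at y = +-93 mm of tray_mid. Inside, the tray is clear from x = -88 mm (front panel, top 48 mm above the worktop) to x = 84 mm (rear wall, top 42 mm). At the start the rods leave a strip of 25 mm or more free along this wall.
- tray (a joint): How far the tray is pushed in, in m: 0 as found (pulled out), 0.171 at the stop (fully home). Slides along the unit's x against about 7 N of friction and stays where it is left.
- rake: Hand rake standing on its rest. Origin mid-row at the tine tips; x along the row, z up. 12 steel tines 6 mm thick, 26 long, 12 apart in one row; above them a black head 140 (x) x 34 (y) mm, z = 26 to 40; on it an upright orange handle 50 (x) x 20 (y) mm, z = 40 to 102, to be pinched across y, best at z = 70 to 85 mm. 120 g.
- rake_rest: Grey rest, 170 x 90 mm, fixed; place and yaw vary. Origin mid-base on the worktop; x along its two rails (156 mm long, 14 wide, tops 36 mm above the worktop, 20 mm gap centred on y = 0). The rake's tines hang in the gap, its head lies on the rails: its origin is then 10 mm above the rest's, axes parallel (x either way).
- rod_1: White slippery PTFE rod (friction about 0.25), 120 mm long, 12 mm thick, round ends, 30 g, lying askew (14 to 24 degrees) on top of the tray's ribs at the start. Origin in its middle, x along the rod. It rolls and slides easily, and drops into a free groove when pushed parallel to the ribs.
- rod_2: White slippery PTFE rod (friction about 0.25), 120 mm long, 12 mm thick, round ends, 30 g, lying askew (14 to 24 degrees) on top of the tray's ribs at the start. Origin in its middle, x along the rod. It rolls and slides easily, and drops into a free groove when pushed parallel to the ribs.
- rod_3: White slippery PTFE rod (friction about 0.25), 120 mm long, 12 mm thick, round ends, 30 g, lying askew (14 to 24 degrees) on top of the tray's ribs at the start. Origin in its middle, x along the rod. It rolls and slides easily, and drops into a free groove when pushed parallel to the ribs.
- wash_bottle: Bystander: amber bottle with black cap, 56 mm wide, 115 mm high; origin under its middle.
- beaker: Bystander: green-grey beaker, 85 mm wide, 108 mm high; origin under its middle.
- timer: Bystander: white lab timer lying flat, 62 x 78 x 21 mm; origin under its middle.
There are look-alikes about, which are no part of the job. What is shaped like the rake_rest but brown is not meant. What is shaped like the rod_2 but purple or turquoise is not meant.

How it is judged (in metres and radians):
On the way, in this order (a step that is already met when the one before it is completed fails the run):
1. the rake is lifted off its rest (height (world z) of rake above 0.045 m and contact force between rake and the fingers above 0.5 N), for 0.2 s.
2. all three rods lie down in grooves of the tray, with the tray still out and the rake off its rest (x of rod_1 in the frame of tray_mid between -0.04 and 0.04 m and y of rod_1 in the frame of tray_mid between -0.093 and 0.093 m and z of rod_1 in the frame of tray_mid between -0.014 and -0.004 m and angle between the x axis of each of rod_1, rod_2, rod_3 and the x axis of tray_mid, either way round below 0.1 rad and x of rod_2 in the frame of tray_mid between -0.04 and 0.04 m and y of rod_2 in the frame of tray_mid between -0.093 and 0.093 m and z of rod_2 in the frame of tray_mid between -0.014 and -0.004 m and x of rod_3 in the frame of tray_mid between -0.04 and 0.04 m and y of rod_3 in the frame of tray_mid between -0.093 and 0.093 m and z of rod_3 in the frame of tray_mid between -0.014 and -0.004 m and value of joint tray below 0.03 m and horizontal distance between rake and rake_rest above 0.06 m), for 0.2 s.
3. the rake stands on its rest, released, with the tray still out (x of rake in the frame of rake_rest between -0.022 and 0.022 m and y of rake in the frame of rake_rest between -0.013 and 0.013 m and z of rake in the frame of rake_rest between 0.006 and 0.014 m and angle between rake's own z axis and vertical below 0.08 rad and contact force between rake and the fingers below 0.05 N and value of joint tray below 0.03 m), for 0.2 s.
4. the tray is fully home (value of joint tray above 0.165 m), for 0.2 s.
At the end, for the whole second after the job is handed in: All rods at rest in grooves (axis 4 mm or more below the rib tops, within 0.1 rad of the grooves); the rake upright and released on its rest (within 22 mm along, 13 mm across the rails, 4 mm in height); the tray within 6 mm of fully home (x of rod_1 in the frame of tray_mid between -0.04 and 0.04 m and y of rod_1 in the frame of tray_mid between -0.093 and 0.093 m and z of rod_1 in the frame of tray_mid between -0.014 and -0.004 m and angle between the x axis of each of rod_1, rod_2, rod_3 and the x axis of tray_mid, either way round below 0.1 rad and x of rod_2 in the frame of tray_mid between -0.04 and 0.04 m and y of rod_2 in the frame of tray_mid between -0.093 and 0.093 m and z of rod_2 in the frame of tray_mid between -0.014 and -0.004 m and x of rod_3 in the frame of tray_mid between -0.04 and 0.04 m and y of rod_3 in the frame of tray_mid between -0.093 and 0.093 m and z of rod_3 in the frame of tray_mid between -0.014 and -0.004 m and x of rake in the frame of rake_rest between -0.022 and 0.022 m and y of rake in the frame of rake_rest between -0.013 and 0.013 m and z of rake in the frame of rake_rest between 0.006 and 0.014 m and angle between rake's own z axis and vertical below 0.08 rad and contact force between rake and the fingers below 0.05 N and linear speed of each of rod_1, rod_2, rod_3, rake below 0.02 m/s and value of joint tray above 0.165 m); the robot touches nothing.
It fails at once if a rod is touched by the gripper or arm (contact force between any of rod_1, rod_2, rod_3 and the fingers above 0.3 N or contact force between any of rod_1, rod_2, rod_3 and the arm above 0.3 N).
It fails at once if a rod leaves the tray (x of any of rod_1, rod_2, rod_3 in the frame of tray_mid below -0.13 m or x of any of rod_1, rod_2, rod_3 in the frame of tray_mid above 0.13 m or y of any of rod_1, rod_2, rod_3 in the frame of tray_mid below -0.13 m or y of any of rod_1, rod_2, rod_3 in the frame of tray_mid above 0.13 m).
It fails at once if the bottle, the beaker or the timer is moved (distance of any of wash_bottle, beaker, timer from where it was at the start of the episode above 0.03 m).
It also fails if it takes over 64 s, if anything falls off the work surface, if the arm or the gripper's body presses on something with over 40 N, if the wrist force passes 120 N, or if a joint passes its speed limit or range.

## Working session

There is one attempt and no reset: what is moved stays moved. The work goes in short steps, Python scripts to look and compute and a tool call to move; the robot and the scene stay as the last step left them, time stands still between calls to the robot, and variables do not carry over. Pictures are saved under pics/ and viewed, at most 13 in all, crops included, and the job is handed in when it is done.

Besides the shell and the picture viewer there is one more tool, called after "Emit:" by a JSON object that holds its "name" and its "arguments". play_rows: Moves the arm, as the interface text tells. Its arguments: {"type":"object","properties":{"targets":{"type":"array","items":{"type":"object","properties":{"grip":{"type":"number"},"linear":{"type":"array","items":{"type":"number"}},"delta_rot":{"type":"array","items":{"type":"number"}}}}},"force":{"type":"number"}},"required":["targets"]}

```bash
mkdir -p pics; cat > h.py <<'E'
import numpy as np, cv2, json
from workcell import bot
def K(p):
    f=p["color"].shape[0]/2/np.tan(np.radians(p["fov_y"])/2)
    return np.array([[f,0,p["cx"]],[0,f,p["cy"]],[0,0,1.]])
def ray(p,px):
    u=cv2.undistortPoints(np.array(px,float).reshape(-1,1,2),K(p),np.array(p["dist_coeffs"],float)).reshape(-1,2)
    return np.c_[u[:,0],-u[:,1],-np.ones(len(u))]
def atz(p,px,z):
    T=np.linalg.inv(p["world_to_cam"]); d=ray(p,px)@T[:3,:3].T; o=T[:3,3]
    return o+d*((z-o[2])/d[:,2])[:,None]
def dep(p,px):
    px=np.array(px).reshape(-1,2).astype(int); T=np.linalg.inv(p["world_to_cam"])
    z=p["range_z"][px[:,1],px[:,0]]; return (ray(p,px)*z[:,None])@T[:3,:3].T+T[:3,3], z
def proj(p,X):
    T=np.array(p["world_to_cam"]); c=np.atleast_2d(X)@T[:3,:3].T+T[:3,3]; c=c*[1,-1,-1]
    return cv2.projectPoints(c.reshape(-1,1,3),np.zeros(3),np.zeros(3),K(p),np.array(p["dist_coeffs"],float))[0].reshape(-1,2)
def save(p,n): cv2.imwrite("pics/"+n,p["color"][:,:,::-1])
E
python3 - <<'E'
from h import *
for c in ["top","scene"]:
    p=bot.camera(c); save(p,c+"1.png")
    print(c,np.linalg.inv(p["world_to_cam"])[:3,3])
    for n in ["unit","tray_mid","push_plate","tray_wall","rake","rake_rest","rod_1","wash_bottle","beaker","timer"]:
        r=bot.pinpoint(p,n)
        z={"tray_mid":.026,"push_plate":.028,"tray_wall":.042,"rake":.01,"rod_1":.032}.get(n,0)
        for d in r[:5]:
            print(n,round(d["conf"],2),np.round(d["pixel"],1),np.round(atz(p,d["pixel"],z)[0],4))
print(bot.get_obs())
E
```

```text
top [0.37798367 0.05166122 1.317433  ]
unit 0.65 [385.  198.1] [ 0.5894 -0.2136  0.    ]
tray_mid 0.64 [346.2 192.8] [ 0.5989 -0.1097  0.026 ]
tray_mid 0.58 [388.6 193.3] [ 0.5976 -0.218   0.026 ]
push_plate 0.9 [392.9 229.9] [ 0.5038 -0.2259  0.028 ]
tray_wall 0.87 [349.9 191. ] [ 0.6008 -0.1171  0.042 ]
tray_wall 0.24 [391.  235.2] [ 0.4892 -0.2177  0.042 ]
rake 0.79 [236.4 216.7] [0.5397 0.1707 0.01  ]
rake_rest 0.89 [312.1 270.4] [ 0.4031 -0.0229  0.    ]
rake_rest 0.76 [238.8 216. ] [0.5428 0.1654 0.    ]
rod_1 0.73 [375.9 195.6] [ 0.5907 -0.1842  0.032 ]
rod_1 0.62 [407.1 289.7] [ 0.3543 -0.2568  0.032 ]
rod_1 0.58 [406.4 195.3] [ 0.5915 -0.262   0.032 ]
rod_1 0.48 [394.9 191.3] [ 0.6018 -0.233   0.032 ]
rod_1 0.46 [305.8 191.8] [ 0.6005 -0.0066  0.032 ]
wash_bottle 0.61 [146.9 241.8] [0.4754 0.4038 0.    ]
beaker 0.64 [158.1 209.7] [0.5594 0.3769 0.    ]
timer 0.93 [252.3 156.1] [0.7014 0.1317 0.    ]
scene [-0.0837141   1.13022263  1.06821606]
unit 0.75 [295.8 179. ] [ 0.5861 -0.209   0.    ]
tray_mid 0.98 [293.4 171.1] [ 0.5979 -0.2135  0.026 ]
push_plate 0.71 [316.7 179.4] 
[... 712 characters left out ...]
222.4] [0.7073 0.1155 0.    ]
{'time': 1.1, 'q': array([-6.33145626e+01,  4.97923047e+00,  1.00792972e+01,  9.50986287e+01,
        6.91060891e-05,  8.99999977e+01]), 'qd': array([-0.0192555 , -0.10267433, -0.0804768 , -0.020118  , -0.01873614,
       -0.02543682]), 'joint_efforts': array([ 2.62100388e-03, -5.20121133e+01,  4.64853537e+01,  2.32938284e-03,
        1.74700090e-04,  1.47714724e-05]), 'ee_pos': array([ 0.24700541, -0.49142595,  0.23129068]), 'tcp_rot': array([ 1.79998562e+02, -6.91060318e-05,  2.66854397e+01]), 'wrist_force': array([-0.28187832, -0.48852626, -0.38097376]), 'torque': array([0.03026428, 0.03323285, 0.04550062]), 'grasp_force': 0.0, 'opening': 0.08554384804488031}
```

```bash
python3 - <<'E'
import cv2
a=cv2.imread("pics/top1.png")[90:330,120:480]
cv2.imwrite("pics/top1c.png",cv2.resize(a,None,fx=2.2,fy=2.2,interpolation=cv2.INTER_CUBIC))
E
```

```text
(no output)
```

View pics/top1c.png

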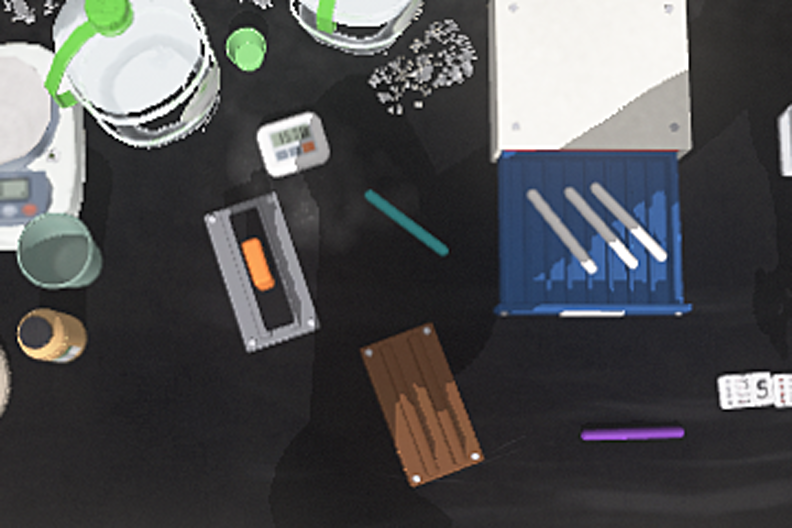

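The top picture shows the grey rest with the orange-handled rake at crop (258,265). The brown decoy is at (420,405). The blue tray has three askew white rods at about (562,230), (600,228) and (628,222), with the free strip on the left wall. Next I'll measure the poses from depth.

```bash
cat > m.py <<'E'
from h import *
def cloud(p):
    H,W=p["range_z"].shape; g=np.stack(np.meshgrid(np.arange(W),np.arange(H)),-1).reshape(-1,2)
    X,z=dep(p,g); X[z<=0]=np.nan; return X,g,p["color"].reshape(-1,3).astype(int)
def rect(X):
    (c,s,a)=cv2.minAreaRect((X[:,:2]*1000).astype(np.float32)); 
    if s[0]<s[1]: s=(s[1],s[0]); a+=90
    a=(a+90)%180-90
    return np.round(c,1),np.round(s,1),round(a,1)
def near(X,c,r): return np.hypot(X[:,0]-c[0],X[:,1]-c[1])<r
E
python3 - <<'E'
from m import *
for cam in ["top","scene"]:
    p=bot.camera(cam); X,g,C=cloud(p); hsv=cv2.cvtColor(p["color"],cv2.COLOR_RGB2HSV).reshape(-1,3).astype(int)
    n=near(X,(.545,.17),.13)
    m=n&(X[:,2]>.029)&(X[:,2]<.043)&(hsv[:,1]<70)&(hsv[:,2]>60); print(cam,"rest",m.sum(),rect(X[m]),np.median(X[m,2]))
    m=n&(hsv[:,0]<20)&(hsv[:,1]>150)&(X[:,2]>.09); print("handle",m.sum(),rect(X[m]),np.percentile(X[m,2],[5,50,95]))
    n=near(X,(.78,-.21),.19)
    m=n&(X[:,2]>.068)&(X[:,2]<.085)&(hsv[:,1]<60); print("housing top",m.sum(),rect(X[m]),np.median(X[m,2]))
    n=near(X,(.595,-.213),.14)
    m=n&(hsv[:,0]>95)&(hsv[:,0]<130)&(hsv[:,1]>120)&(X[:,2]>.035)&(X[:,2]<.06); print("walls",m.sum(),rect(X[m]),np.median(X[m,2]))
    m=n&(hsv[:,1]<70)&(hsv[:,2]>90)&(X[:,0]>.52)&(X[:,0]<.665)&(X[:,2]<.06)
    k,l=cv2.connectedComponents(m.reshape(420,560).astype(np.uint8))
    for i in range(1,k):
        q=(l.ravel()==i)
        if q.sum()>20:
            f=atz(p,g[q],.032); print("rod",q.sum(),rect(f),np.median(X[q,2]))
    for n_ in ["wash_bottle","beaker","timer"]: pass
E
```

```text
top rest 360 (array([551.2, 166. ]), array([156.5,  48. ]), 18.5) 0.03690323554248309
handle 176 (array([548.1, 162.1]), array([49.2, 19.4]), 18.7) [0.10502957 0.11267986 0.11688359]
housing top 6620 (array([ 778.7, -214.8]), array([223.4, 201. ]), 89.3) 0.07569813794780045
walls 883 (array([ 592.1, -213. ]), array([211.5, 185.3]), 89.9) 0.04459710273873352
rod 239 (array([ 604.6, -259.4]), array([119.8,  13.3]), 42.8) 0.03755418265575239
rod 247 (array([ 598., -227.]), array([120.,  14.]), 39.9) 0.03737049967959383
rod 257 (array([ 593.6, -181.7]), array([120.4,  14.1]), 37.5) 0.037343202229214834
scene rest 282 (array([546.5, 168.2]), array([157.1,  52.9]), 18.6) 0.034280989525381944
handle 168 (array([543.8, 164. ]), array([51. , 25.9]), 16.5) [0.09153576 0.1057366  0.11353792]
housing top 1931 (array([ 775.1, -212.7]), array([228.9, 203.8]), -89.9) 0.07260855890267981
walls 463 (array([ 588.7, -212.9]), array([216.1, 190.9]), 89.6) 0.040260449170767876
rod 276 (array([ 598. , -243.4]), array([138.1,  54.7]), 41.9) 0.032271595048186996
rod 147 (array([ 590.1, -181.6]), array([122.3,  23.9]), 37.7) 0.03269480693461291
```

Emit:
{"name": "play_rows", "arguments": {"targets": [{"grip": 0, "linear": [2, 4.4, 0], "delta_rot": [0, 0, 0]}, {"grip": 0, "linear": [4, 8.8, 0], "delta_rot": [0, 0, 0]}, {"grip": 0, "linear": [6, 13.2, 0], "delta_rot": [0, 0, 0]}, {"grip": 0, "linear": [8, 17.6, 0], "delta_rot": [0, 0, 0]}, {"grip": 0, "linear": [10, 22, 0], "delta_rot": [0, 0, 0]}], "force": 60}}

```text
time: 1.7
ee_pos: [0.3473, -0.2697, 0.2314]
tcp_rot: [180.0, -0.0, 26.7]
wrist_force: [1.4, -0.2, 0.3]
opening: 0.0853
grasp_force: 0.0
```

```bash
python3 -c "
from h import *
o=bot.get_obs();print(o['q'],o['ee_pos'],o['tcp_rot'])"
```

```text
[-3.78307835e+01 -1.00419607e+01 -4.38634282e+00  9.56195427e+01
  6.11622044e-03  1.15513615e+02] [ 0.34733239 -0.26967912  0.23141575] [ 1.79970077e+02 -2.10582837e-02  2.66556089e+01]
```

Emit:
{"name": "play_rows", "arguments": {"targets": [{"grip": 0, "linear": [1, 2.2, 0], "delta_rot": [0, 0, 0.149]}, {"grip": 0, "linear": [2, 4.4, 0], "delta_rot": [0, 0, 0.298]}, {"grip": 0, "linear": [3, 6.5, 0], "delta_rot": [0, 0, 0.447]}, {"grip": 0, "linear": [4, 8.7, 0], "delta_rot": [0, 0, 0.596]}, {"grip": 0, "linear": [5, 10.9, 0], "delta_rot": [0, 0, 0.745]}, {"grip": 0, "linear": [6, 13, 0], "delta_rot": [0, 0, 0.894]}, {"grip": 0, "linear": [7, 15.2, 0], "delta_rot": [0, 0, 1.043]}, {"grip": 0, "linear": [8, 17.4, 0], "delta_rot": [0, 0, 1.192]}, {"grip": 0, "linear": [9, 19.6, 0], "delta_rot": [0, 0, 1.341]}, {"grip": 0, "linear": [10, 21.7, 0], "delta_rot": [0, 0, 1.49]}]}}

```text
time: 2.7
ee_pos: [0.4473, -0.0534, 0.2314]
tcp_rot: [180.0, 0.0, 112.4]
wrist_force: [0.1, -1.1, 0.0]
opening: 0.0857
grasp_force: 0.0
```

Emit:
{"name": "play_rows", "arguments": {"targets": [{"grip": 0, "linear": [1, 2.2, 0], "delta_rot": [0, 0, 0.149]}, {"grip": 0, "linear": [2, 4.4, 0], "delta_rot": [0, 0, 0.298]}, {"grip": 0, "linear": [3, 6.5, 0], "delta_rot": [0, 0, 0.447]}, {"grip": 0, "linear": [4, 8.7, 0], "delta_rot": [0, 0, 0.596]}, {"grip": 0, "linear": [5, 10.9, 0], "delta_rot": [0, 0, 0.745]}, {"grip": 0, "linear": [6, 13, 0], "delta_rot": [0, 0, 0.894]}, {"grip": 0, "linear": [7, 15.2, 0], "delta_rot": [0, 0, 1.043]}, {"grip": 0, "linear": [8, 17.4, 0], "delta_rot": [0, 0, 1.192]}, {"grip": 0, "linear": [9, 19.6, 0], "delta_rot": [0, 0, 1.341]}, {"grip": 0, "linear": [10, 21.7, 0], "delta_rot": [0, 0, 1.49]}]}}

```text
time: 3.7
ee_pos: [0.5474, 0.1636, 0.2313]
tcp_rot: [-180.0, 0.0, -162.2]
wrist_force: [0.4, -0.4, -0.3]
opening: 0.0857
grasp_force: 0.0
```

```bash
python3 - <<'E'
from m import *
o=bot.get_obs();print(o['q'],o['ee_pos'],o['tcp_rot'])
p=bot.camera("wrist"); save(p,"w1.png"); X,g,C=cloud(p); print(np.linalg.inv(p["world_to_cam"])[:3,3])
hsv=cv2.cvtColor(p["color"],cv2.COLOR_RGB2HSV).reshape(-1,3).astype(int)
n=near(X,(.548,.166),.13)
m=n&(X[:,2]>.029)&(X[:,2]<.043)&(hsv[:,1]<70)&(hsv[:,2]>60); print("rest",m.sum(),rect(X[m]),np.median(X[m,2]))
m=n&(hsv[:,0]<20)&(hsv[:,1]>150)&(X[:,2]>.1); print("handle",m.sum(),rect(X[m]),np.percentile(X[m,2],[5,50,95]))
E
```

```text
[ 1.66441653e+01  7.95108425e+00  1.33217405e+01  9.53663871e+01
 -1.16902534e-03 -1.14753164e+00] [0.54735292 0.16362644 0.23126177] [-1.79998746e+02  4.24488278e-03 -1.62208303e+02]
[0.47729126 0.14031089 0.37412875]
rest 1852 (array([549.5, 165.7]), array([154.8,  48. ]), 18.6) 0.03600444593816654
handle 735 (array([546.7, 162. ]), array([50. , 20.5]), 17.9) [0.10544794 0.11118164 0.11305994]
```

View pics/w1.png

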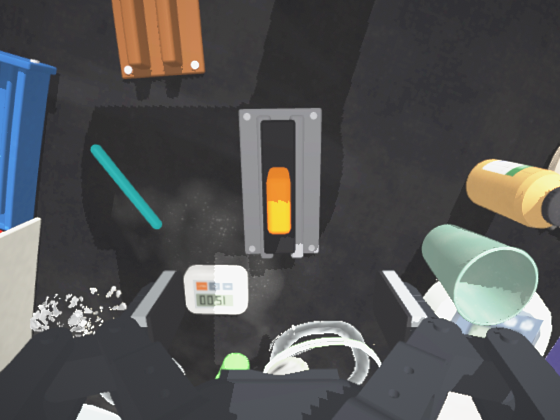

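Emit:
{"name": "play_rows", "arguments": {"targets": [{"grip": 0, "linear": [0, 0, -4.5], "delta_rot": [0, 0, 0.01]}, {"grip": 0, "linear": [0.05, 0, -9], "delta_rot": [0, 0, 0.01]}, {"grip": 0, "linear": [0.05, 0, -13], "delta_rot": [0, 0, 0.01]}, {"grip": 0, "linear": [0.05, 0, -16.1], "delta_rot": [0, 0, 0.01]}, {"grip": 0, "linear": [0.05, 0, -16.1], "delta_rot": [0, 0, 0.01]}, {"grip": 255, "linear": [0.05, 0, -16.1], "delta_rot": [0, 0, 0.01]}, {"grip": 255, "linear": [0.05, 0, -16.1], "delta_rot": [0, 0, 0.01]}, {"grip": 255, "linear": [0.05, 0, -16.1], "delta_rot": [0, 0, 0.01]}, {"grip": 255, "linear": [0.05, 0, -16.1], "delta_rot": [0, 0, 0.01]}, {"grip": 255, "linear": [0.05, 0, -16.1], "delta_rot": [0, 0, 0.01]}], "force": 80}}

```text
time: 4.75
ee_pos: [0.5481, 0.1627, 0.0714]
tcp_rot: [-180.0, 0.1, -162.0]
wrist_force: [0.4, -0.5, 4.1]
opening: 0.019
grasp_force: 77.8
```

Emit:
{"name": "play_rows", "arguments": {"targets": [{"grip": 255, "linear": [0, 0, 2], "delta_rot": [0, 0, 0]}, {"grip": 255, "linear": [0, 0, 5], "delta_rot": [0, 0, 0]}, {"grip": 255, "linear": [0, 0, 9], "delta_rot": [0, 0, 0]}, {"grip": 255, "linear": [0, 0, 13], "delta_rot": [0, 0, 0]}, {"grip": 255, "linear": [0, -2, 17], "delta_rot": [0, 0, -0.05]}, {"grip": 255, "linear": [0, -6, 17], "delta_rot": [0, 0, -0.12]}, {"grip": 255, "linear": [0.5, -10, 17], "delta_rot": [0, 0, -0.19]}, {"grip": 255, "linear": [1, -14, 17], "delta_rot": [0, 0, -0.26]}, {"grip": 255, "linear": [1.2, -18, 17], "delta_rot": [0, 0, -0.323]}, {"grip": 255, "linear": [1.2, -20, 17], "delta_rot": [0, 0, -0.323]}]}}

```text
time: 5.75
ee_pos: [0.5594, -0.0402, 0.2402]
tcp_rot: [-180.0, -0.0, 179.3]
wrist_force: [-0.7, 0.1, -0.8]
opening: 0.0191
grasp_force: 78.4
```

```bash
python3 - <<'E'
from m import *
o=bot.get_obs();print(o['ee_pos'],o['tcp_rot'],o['opening'],o['grasp_force'],o['time'])
p=bot.camera("wrist"); save(p,"w2.png"); X,g,C=cloud(p)
hsv=cv2.cvtColor(p["color"],cv2.COLOR_RGB2HSV).reshape(-1,3).astype(int)
for n in ["rake","tray_mid","tray_wall","push_plate","rod_1"]:
    z={"tray_mid":.026,"push_plate":.028,"tray_wall":.042,"rake":o['ee_pos'][2]-.0614,"rod_1":.032}[n]
    for d in bot.pinpoint(p,n)[:3]: print(n,round(d["conf"],2),np.round(d["pixel"],1),np.round(atz(p,d["pixel"],z)[0],4))
n=near(X,(.595,-.213),.14)
m=n&(hsv[:,0]>95)&(hsv[:,0]<130)&(hsv[:,1]>120)&(X[:,2]>.037)&(X[:,2]<.06); print("walls",m.sum(),rect(X[m]),np.median(X[m,2]))
lw=m&(abs(X[:,0]-.595)<.06)&(X[:,1]>-.17)&(abs(X[:,2]-.042)<.002); print("left wall y",np.percentile(X[lw,1],[2,50,98]), np.polyfit(X[lw,0],X[lw,1],1))
m=n&(hsv[:,1]<70)&(hsv[:,2]>90)&(X[:,0]>.52)&(X[:,0]<.665)&(X[:,2]<.06)
k,l=cv2.connectedComponents(m.reshape(420,560).astype(np.uint8))
for i in range(1,k):
    q=(l.ravel()==i)
    if q.sum()>60: print("rod",q.sum(),rect(atz(p,g[q],.032)),np.median(X[q,2]))
E
```

```text
[ 0.55941593 -0.04015168  0.2402291 ] [-1.79970504e+02 -1.05357131e-02  1.79257739e+02] 0.0190971440879903 78.38567018508911 5.75
rake 0.96 [276.  229.2] [ 0.5582 -0.0426  0.1788]
rake 0.53 [205.3 218.5] [ 0.5501 -0.089   0.1788]
tray_mid 0.57 [130.4 218.2] [ 0.5967 -0.2139  0.026 ]
tray_wall 0.92 [207.4 218.8] [ 0.5935 -0.1197  0.042 ]
push_plate 0.71 [117.6 129.9] [ 0.4965 -0.2131  0.028 ]
rod_1 0.96 [310.4 217.8] [ 0.597  -0.0056  0.032 ]
rod_1 0.8 [ 92.6 222.5] [ 0.5994 -0.257   0.032 ]
rod_1 0.7 [153.1 218.3] [ 0.5953 -0.1844  0.032 ]
walls 5374 (array([ 591.8, -213.1]), array([214.7, 187.9]), 89.7) 0.04240148840802363
left wall y [-0.12195286 -0.1174364  -0.11328145] [-0.00620643 -0.11377582]
rod 1221 (array([ 592.3, -182. ]), array([120.5,  14.9]), 37.7) 0.036840564793793606
rod 1224 (array([ 596.1, -227.9]), array([119.9,  15.3]), 40.4) 0.03680261974055579
rod 1239 (array([ 602.7, -259.9]), array([121.7,  16.1]), 42.7) 0.03657928474436689
```

View pics/w2.png

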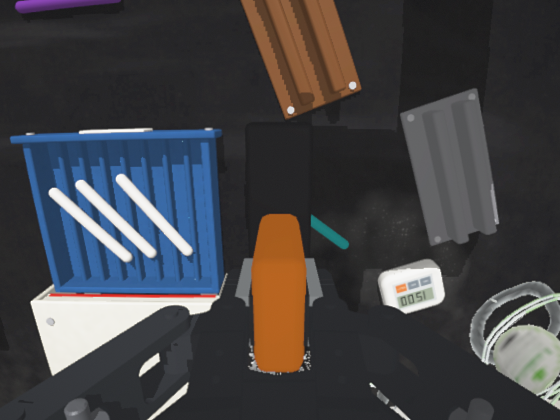

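The wrist view shows the rake held straight (handle at 278,290) and the tray at left. The rods run (120,180)-(187,250), (82,185)-(152,253) and (55,193)-(127,257), with the left wall strip clear at column ~205. I'll lower the rake into that strip.

Emit:
{"name": "play_rows", "arguments": {"targets": [{"grip": 255, "linear": [1.6, -4.5, 0], "delta_rot": [0, 0, 0.006]}, {"grip": 255, "linear": [3.3, -9.0, 0], "delta_rot": [0, 0, 0.006]}, {"grip": 255, "linear": [3.3, -9.0, 0], "delta_rot": [0, 0, 0.006]}, {"grip": 255, "linear": [3.3, -9.0, -3.5], "delta_rot": [0, 0, 0.006]}, {"grip": 255, "linear": [3.3, -9.0, -7], "delta_rot": [0, 0, 0.006]}, {"grip": 255, "linear": [3.3, -9.0, -10], "delta_rot": [0, 0, 0.006]}, {"grip": 255, "linear": [3.3, -9.0, -12], "delta_rot": [0, 0, 0.006]}, {"grip": 255, "linear": [3.3, -9.0, -13.5], "delta_rot": [0, 0, 0.006]}, {"grip": 255, "linear": [3.3, -9.0, -15.1], "delta_rot": [0, 0, 0.006]}, {"grip": 255, "linear": [3.3, -9.0, -15.1], "delta_rot": [0, 0, 0.006]}]}}

```text
time: 7.05
ee_pos: [0.5917, -0.1263, 0.0874]
tcp_rot: [180.0, -0.2, 179.9]
wrist_force: [-0.2, 0.3, -0.7]
opening: 0.0191
grasp_force: 78.7
```

```bash
cat > look.py <<'E'
from m import *
import sys
def look(name=None):
    o=bot.get_obs(); print(np.round(o['ee_pos'],4),np.round(o['tcp_rot'],1),np.round(o['wrist_force'],1),o['time'])
    for cam in ["top","scene"]:
        p=bot.camera(cam)
        if name: save(p,name+cam+".png")
        X,g,C=cloud(p); hsv=cv2.cvtColor(p["color"],cv2.COLOR_RGB2HSV).reshape(-1,3).astype(int)
        m=near(X,(.595,-.215),.14)&(hsv[:,1]<70)&(hsv[:,2]>90)&(X[:,0]>.52)&(X[:,0]<.67)&(X[:,2]<.06)&(X[:,2]>.018)
        k,l=cv2.connectedComponents(m.reshape(420,560).astype(np.uint8))
        for i in range(1,k):
            q=(l.ravel()==i)
            if q.sum()>25:
                zt=np.median(X[q,2]); print(cam,q.sum(),rect(atz(p,g[q],zt-.004)),"ztop",round(zt*1000,1))
if __name__=="__main__": look(sys.argv[1] if len(sys.argv)>1 else None)
E
python3 look.py a
```

```text
[ 0.5917 -0.1263  0.0874] [180.   -0.2 179.9] [-0.2  0.3 -0.7] 7.05
scene 175 (array([ 583.3, -261.5]), array([94.4, 54.8]), 41.9) ztop 33.5
scene 61 (array([ 565.2, -203.7]), array([57.3, 22.4]), 36.9) ztop 33.9
```

View pics/ascene.png

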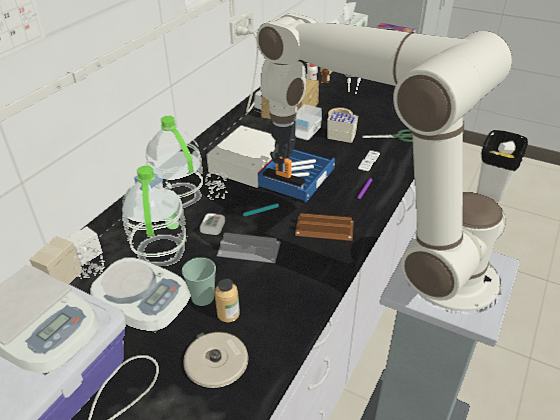

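The scene view shows the rake lowered at the tray's left edge, handle at (284,170), with the rods to its right. Next is the sweep.

Emit:
{"name": "play_rows", "arguments": {"targets": [{"grip": 255, "linear": [0, -0.1, 0.15], "delta_rot": [0, 0, 0]}, {"grip": 255, "linear": [0, -0.3, 0.15], "delta_rot": [0, 0, 0]}, {"grip": 255, "linear": [0, -0.5, 0.15], "delta_rot": [0, 0, 0]}, {"grip": 255, "linear": [0, -0.5, 0.15], "delta_rot": [0, 0, 0]}]}}

```text
time: 7.55
ee_pos: [0.5927, -0.1328, 0.0912]
tcp_rot: [-180.0, 0.0, 179.8]
wrist_force: [0.1, 0.8, -1.6]
opening: 0.0192
grasp_force: 78.7
```

Emit:
{"name": "play_rows", "arguments": {"targets": [{"grip": 255, "linear": [0, -0.25, -0.1], "delta_rot": [0, 0, 0]}, {"grip": 255, "linear": [0, -0.5, -0.1], "delta_rot": [0, 0, 0]}, {"grip": 255, "linear": [0, -0.75, -0.1], "delta_rot": [0, 0, 0]}, {"grip": 255, "linear": [0, -1.0, -0.1], "delta_rot": [0, 0, 0]}, {"grip": 255, "linear": [0, -1.25, -0.1], "delta_rot": [0, 0, 0]}, {"grip": 255, "linear": [0, -1.5, -0.1], "delta_rot": [0, 0, 0]}, {"grip": 255, "linear": [0, -1.75, -0.1], "delta_rot": [0, 0, 0]}, {"grip": 255, "linear": [0, -2.0, -0.1], "delta_rot": [0, 0, 0]}, {"grip": 255, "linear": [0, -2.25, -0.1], "delta_rot": [0, 0, 0]}, {"grip": 255, "linear": [0, -2.5, -0.1], "delta_rot": [0, 0, 0]}]}}

```text
time: 8.55
ee_pos: [0.5925, -0.1576, 0.0898]
tcp_rot: [180.0, -0.0, 179.8]
wrist_force: [0.4, 0.4, -0.9]
opening: 0.0195
grasp_force: 78.7
```

Emit:
{"name": "play_rows", "arguments": {"targets": [{"grip": 255, "linear": [0, -0.25, 0], "delta_rot": [0, 0, 0]}, {"grip": 255, "linear": [0, -0.5, 0], "delta_rot": [0, 0, 0]}, {"grip": 255, "linear": [0, -0.75, 0], "delta_rot": [0, 0, 0]}, {"grip": 255, "linear": [0, -1.0, 0], "delta_rot": [0, 0, 0]}, {"grip": 255, "linear": [0, -1.25, 0], "delta_rot": [0, 0, 0]}, {"grip": 255, "linear": [0, -1.5, 0], "delta_rot": [0, 0, 0]}, {"grip": 255, "linear": [0, -1.75, 0], "delta_rot": [0, 0, 0]}, {"grip": 255, "linear": [0, -2.0, 0], "delta_rot": [0, 0, 0]}, {"grip": 255, "linear": [0, -2.25, 0], "delta_rot": [0, 0, 0]}, {"grip": 255, "linear": [0, -2.5, 0], "delta_rot": [0, 0, 0]}]}}

```text
time: 9.55
ee_pos: [0.5925, -0.1826, 0.0898]
tcp_rot: [180.0, -0.0, 179.8]
wrist_force: [-0.2, 0.9, -0.7]
opening: 0.019
grasp_force: 78.7
```

```bash
python3 - <<'E'
from m import *
p=bot.camera("wrist"); save(p,"w3.png"); o=bot.get_obs(); print(o['ee_pos'],o['wrist_force'])
q=bot.camera("scene")["color"][130:230,230:360,::-1]; cv2.imwrite("pics/s3.png",cv2.resize(q,None,fx=4,fy=4,interpolation=cv2.INTER_CUBIC))
a=cv2.resize(p["color"][:,:,::-1],None,fx=.7,fy=.7); b=cv2.imread("pics/s3.png"); b=cv2.resize(b,(405,294)); 
cv2.imwrite("pics/c3.png",np.hstack([a,b]))
E
```

```text
[ 0.59251017 -0.1829383   0.08976975] [ 0.25563529  0.26230968 -1.4812551 ]
```

View pics/c3.png

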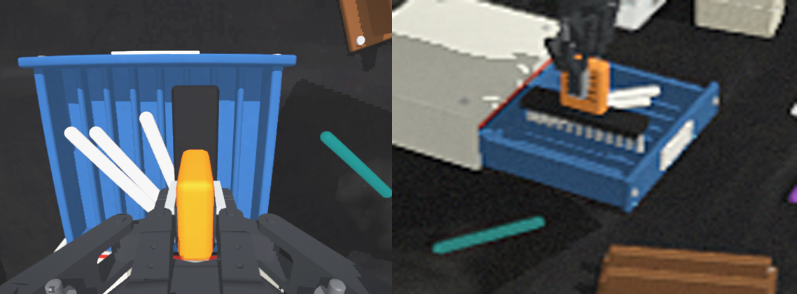

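The wrist view (left half) shows the nearest rod turned to ~20° against the rake, upper end at (147,118). The other two are still askew, with ends at (96,132) and (70,132). Sweeping on.

Emit:
{"name": "play_rows", "arguments": {"targets": [{"grip": 255, "linear": [0, -0.25, 0], "delta_rot": [0, 0, 0]}, {"grip": 255, "linear": [0, -0.5, 0], "delta_rot": [0, 0, 0]}, {"grip": 255, "linear": [0, -0.75, 0], "delta_rot": [0, 0, 0]}, {"grip": 255, "linear": [0, -1.0, 0], "delta_rot": [0, 0, 0]}, {"grip": 255, "linear": [0, -1.25, 0], "delta_rot": [0, 0, 0]}, {"grip": 255, "linear": [0, -1.5, 0], "delta_rot": [0, 0, 0]}, {"grip": 255, "linear": [0, -1.75, 0], "delta_rot": [0, 0, 0]}, {"grip": 255, "linear": [0, -2.0, 0], "delta_rot": [0, 0, 0]}, {"grip": 255, "linear": [0, -2.25, 0], "delta_rot": [0, 0, 0]}, {"grip": 255, "linear": [0, -2.5, 0], "delta_rot": [0, 0, 0]}]}}

```text
time: 10.65
ee_pos: [0.5925, -0.2076, 0.0898]
tcp_rot: [180.0, 0.0, 179.8]
wrist_force: [-0.4, 0.7, -1.3]
opening: 0.0195
grasp_force: 78.7
```

Emit:
{"name": "play_rows", "arguments": {"targets": [{"grip": 255, "linear": [0, -0.2, 0], "delta_rot": [0, 0, 0]}, {"grip": 255, "linear": [0, -0.4, 0], "delta_rot": [0, 0, 0]}, {"grip": 255, "linear": [0, -0.6, 0], "delta_rot": [0, 0, 0]}, {"grip": 255, "linear": [0, -0.8, 0], "delta_rot": [0, 0, 0]}, {"grip": 255, "linear": [0, -1.0, 0], "delta_rot": [0, 0, 0]}, {"grip": 255, "linear": [0, -1.2, 0], "delta_rot": [0, 0, 0]}, {"grip": 255, "linear": [0, -1.4, 0], "delta_rot": [0, 0, 0]}, {"grip": 255, "linear": [0, -1.6, 0], "delta_rot": [0, 0, 0]}, {"grip": 255, "linear": [0, -1.8, 0], "delta_rot": [0, 0, 0]}, {"grip": 255, "linear": [0, -2, 0], "delta_rot": [0, 0, 0]}]}}

```text
time: 11.65
ee_pos: [0.5925, -0.2276, 0.0898]
tcp_rot: [180.0, -0.0, 179.8]
wrist_force: [1.0, -0.1, -0.3]
opening: 0.0191
grasp_force: 78.7
```

```bash
cat > two.py <<'E'
from m import *
import sys
p=bot.camera("wrist"); o=bot.get_obs(); print(o['ee_pos'],o['wrist_force'],o['time'])
q=bot.camera("scene")["color"][130:230,230:360,::-1]
a=cv2.resize(p["color"][:,:,::-1],None,fx=.7,fy=.7); b=cv2.resize(q,(405,294),interpolation=cv2.INTER_CUBIC)
cv2.imwrite("pics/"+sys.argv[1],np.hstack([a,b]))
X,g,C=cloud(p); hsv=cv2.cvtColor(p["color"],cv2.COLOR_RGB2HSV).reshape(-1,3).astype(int)
m=near(X,(.595,-.215),.15)&(hsv[:,1]<70)&(hsv[:,2]>110)&(X[:,0]>.51)&(X[:,0]<.67)&(X[:,2]<.05)&(X[:,2]>.015)
k,l=cv2.connectedComponents(m.reshape(420,560).astype(np.uint8))
for i in range(1,k):
    w=(l.ravel()==i)
    if w.sum()>80: zt=np.median(X[w,2]); print(w.sum(),rect(atz(p,g[w],zt-.004)),"ztop",round(zt*1000,1))
E
python3 two.py c4.png
```

```text
[ 0.59250993 -0.22781949  0.08976205] [ 0.18862635 -1.49051553 -1.10824404] 11.7
2110 (array([ 581.8, -199.9]), array([85.6, 12.5]), -0.2) ztop 24.2
1929 (array([ 579.4, -259.7]), array([74.2, 12.8]), 18.7) ztop 37.2
2078 (array([ 596.4, -283.9]), array([79.3, 13.9]), 32.0) ztop 37.1
```

View pics/c4.png

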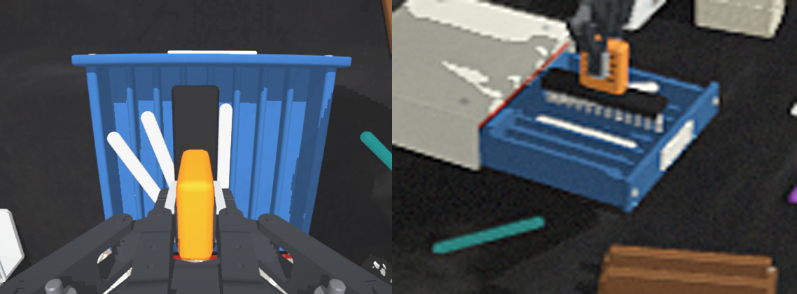

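Rod 1 now lies in a groove (wrist view column 225, top at 24 mm). Rods 2 and 3 remain, at 19° and 32°. Continuing.

Emit:
{"name": "play_rows", "arguments": {"targets": [{"grip": 255, "linear": [0, -0.2, 0], "delta_rot": [0, 0, 0]}, {"grip": 255, "linear": [0, -0.4, 0], "delta_rot": [0, 0, 0]}, {"grip": 255, "linear": [0, -0.6, 0], "delta_rot": [0, 0, 0]}, {"grip": 255, "linear": [0, -0.8, 0], "delta_rot": [0, 0, 0]}, {"grip": 255, "linear": [0, -1.0, 0], "delta_rot": [0, 0, 0]}, {"grip": 255, "linear": [0, -1.2, 0], "delta_rot": [0, 0, 0]}, {"grip": 255, "linear": [0, -1.4, 0], "delta_rot": [0, 0, 0]}, {"grip": 255, "linear": [0, -1.6, 0], "delta_rot": [0, 0, 0]}, {"grip": 255, "linear": [0, -1.8, 0], "delta_rot": [0, 0, 0]}, {"grip": 255, "linear": [0, -2, 0], "delta_rot": [0, 0, 0]}]}}

```text
time: 12.75
ee_pos: [0.5925, -0.2476, 0.0898]
tcp_rot: [-180.0, -0.0, 179.8]
wrist_force: [1.4, 0.1, -2.0]
opening: 0.0192
grasp_force: 78.7
```

Emit:
{"name": "play_rows", "arguments": {"targets": [{"grip": 255, "linear": [0, -0.2, 0], "delta_rot": [0, 0, 0]}, {"grip": 255, "linear": [0, -0.4, 0], "delta_rot": [0, 0, 0]}, {"grip": 255, "linear": [0, -0.6, 0], "delta_rot": [0, 0, 0]}, {"grip": 255, "linear": [0, -0.8, 0], "delta_rot": [0, 0, 0]}, {"grip": 255, "linear": [0, -1.0, 0], "delta_rot": [0, 0, 0]}, {"grip": 255, "linear": [0, -1.2, 0], "delta_rot": [0, 0, 0]}, {"grip": 255, "linear": [0, -1.4, 0], "delta_rot": [0, 0, 0]}, {"grip": 255, "linear": [0, -1.6, 0], "delta_rot": [0, 0, 0]}, {"grip": 255, "linear": [0, -1.8, 0], "delta_rot": [0, 0, 0]}, {"grip": 255, "linear": [0, -2, 0], "delta_rot": [0, 0, 0]}]}}

```text
time: 13.75
ee_pos: [0.5925, -0.2676, 0.0898]
tcp_rot: [-180.0, 0.0, 179.8]
wrist_force: [-0.2, 0.4, -1.3]
opening: 0.0192
grasp_force: 78.8
```

```bash
python3 two.py c5.png
```

```text
[ 0.59248091 -0.26785048  0.08974579] [-0.15025435  0.37575401 -0.84226879] 13.8
2872 (array([ 599.4, -200.2]), array([119.7,  13.4]), -0.2) ztop 24.2
749 (array([ 580.6, -244. ]), array([80.5,  4.8]), -0.1) ztop 23.8
```

View pics/c5.png

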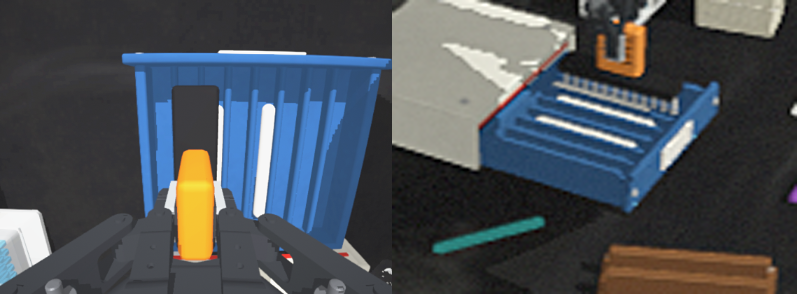

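Two rods now lie in grooves (tops at 24 mm), and the third is hidden under the rake head. I'll sweep the last part towards the right wall.

Emit:
{"name": "play_rows", "arguments": {"targets": [{"grip": 255, "linear": [0, -0.2, 0], "delta_rot": [0, 0, 0]}, {"grip": 255, "linear": [0, -0.4, 0], "delta_rot": [0, 0, 0]}, {"grip": 255, "linear": [0, -0.6, 0], "delta_rot": [0, 0, 0]}, {"grip": 255, "linear": [0, -0.8, 0], "delta_rot": [0, 0, 0]}, {"grip": 255, "linear": [0, -1.0, 0], "delta_rot": [0, 0, 0]}, {"grip": 255, "linear": [0, -1.2, 0], "delta_rot": [0, 0, 0]}, {"grip": 255, "linear": [0, -1.4, 0], "delta_rot": [0, 0, 0]}, {"grip": 255, "linear": [0, -1.6, 0], "delta_rot": [0, 0, 0]}, {"grip": 255, "linear": [0, -1.8, 0], "delta_rot": [0, 0, 0]}, {"grip": 255, "linear": [0, -2, 0], "delta_rot": [0, 0, 0]}]}}

```text
time: 14.85
ee_pos: [0.5925, -0.2876, 0.0898]
tcp_rot: [180.0, 0.0, 179.8]
wrist_force: [0.5, -0.3, -1.6]
opening: 0.0192
grasp_force: 78.8
```

```bash
python3 two.py c6.png
```

```text
[ 0.59248915 -0.28782246  0.08975447] [-1.75133171 -0.19280786 -0.70895795] 14.9
2929 (array([ 599.1, -200.1]), array([119.5,  13.5]), -0.3) ztop 24.1
2392 (array([ 594.4, -248. ]), array([108.2,  12.6]), -0.3) ztop 24.3
```

View pics/c6.png

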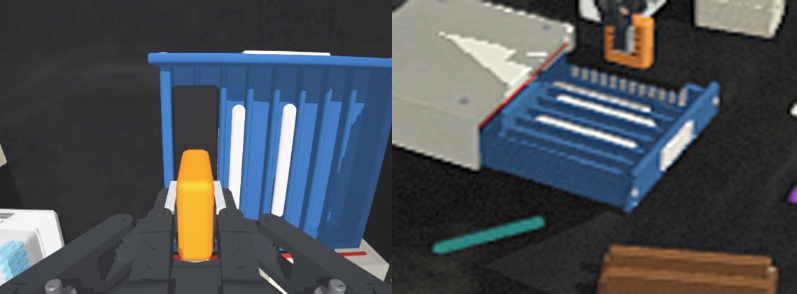

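The scene crop shows a third white line at (600,95), apparently in the next groove. I'll lift the rake clear and check.

Emit:
{"name": "play_rows", "arguments": {"targets": [{"grip": 255, "linear": [0, 0, 2], "delta_rot": [0, 0, 0]}, {"grip": 255, "linear": [0, 0, 5], "delta_rot": [0, 0, 0]}, {"grip": 255, "linear": [0, 0, 9], "delta_rot": [0, 0, 0]}, {"grip": 255, "linear": [0, 0, 13], "delta_rot": [0, 0, 0]}, {"grip": 255, "linear": [0, 4, 15], "delta_rot": [0, 0, 0]}, {"grip": 255, "linear": [-1, 8, 15], "delta_rot": [0, 0, 0]}, {"grip": 255, "linear": [-2, 12, 15], "delta_rot": [0, 0, 0]}, {"grip": 255, "linear": [-3.2, 16, 15], "delta_rot": [0, 0, 0]}, {"grip": 255, "linear": [-3.2, 20, 15], "delta_rot": [0, 0, 0]}, {"grip": 255, "linear": [-3.2, 23, 15], "delta_rot": [0, 0, 0]}]}}

```text
time: 15.95
ee_pos: [0.56, -0.0553, 0.2404]
tcp_rot: [180.0, 0.1, 179.9]
wrist_force: [1.5, -0.4, -1.5]
opening: 0.0195
grasp_force: 78.7
```

```bash
python3 two.py c7.png; python3 look.py
```

```text
[ 0.56015558 -0.05209216  0.24039716] [1.16913652 2.81689256 0.31168144] 16.0
835 (array([ 599.7, -249. ]), array([119. ,  11.1]), -0.0) ztop 24.5
899 (array([ 599.3, -200.8]), array([119.3,  11.5]), -0.4) ztop 24.5
762 (array([ 614.5, -273.6]), array([114.7,  11.4]), -0.4) ztop 24.6
[ 0.5603 -0.0541  0.2403] [ 180.    0. -180.] [ 0.5 -0.8 -0.6] 16.05
top 158 (array([ 615.1, -272. ]), array([109.6,  10.4]), -2.0) ztop 25.9
top 30 (array([ 551.5, -249.3]), array([32.6, 10.9]), -29.9) ztop 24.3
scene 65 (array([ 597.7, -253.1]), array([118.9,  13.1]), -0.4) ztop 22.9
scene 66 (array([ 597.6, -204. ]), array([113.8,  13.3]), -0.3) ztop 23.7
```

All three rods are down (tops ~24.5 mm, angles <0.5°, x within 25 mm). Now I'll take the rake back.

Emit:
{"name": "play_rows", "arguments": {"targets": [{"grip": 255, "linear": [-0.3, 4, 0], "delta_rot": [0, 0, 0.05]}, {"grip": 255, "linear": [-0.6, 8, 0], "delta_rot": [0, 0, 0.12]}, {"grip": 255, "linear": [-0.9, 12, 0], "delta_rot": [0, 0, 0.19]}, {"grip": 255, "linear": [-1.2, 16, 0], "delta_rot": [0, 0, 0.26]}, {"grip": 255, "linear": [-1.3, 20, 0], "delta_rot": [0, 0, 0.317]}, {"grip": 255, "linear": [-1.3, 22, 0], "delta_rot": [0, 0, 0.317]}, {"grip": 255, "linear": [-1.3, 22, -4], "delta_rot": [0, 0, 0.317]}, {"grip": 255, "linear": [-1.3, 22, -8], "delta_rot": [0, 0, 0.317]}, {"grip": 255, "linear": [-1.3, 22, -11], "delta_rot": [0, 0, 0.317]}, {"grip": 255, "linear": [-1.3, 22, -11], "delta_rot": [0, 0, 0.317]}]}}

```text
time: 17.15
ee_pos: [0.5458, 0.161, 0.1252]
tcp_rot: [-180.0, -0.4, -162.1]
wrist_force: [0.5, -0.0, -1.4]
opening: 0.0193
grasp_force: 78.9
```

Emit:
{"name": "play_rows", "arguments": {"targets": [{"grip": 255, "linear": [0, 0, 0], "delta_rot": [0, 0, 0]}, {"grip": 255, "linear": [0, 0, 0], "delta_rot": [0, 0, 0]}]}}

```text
time: 17.35
ee_pos: [0.5487, 0.1624, 0.1321]
tcp_rot: [-180.0, 0.2, -162.0]
wrist_force: [0.4, 0.4, -1.1]
opening: 0.0193
grasp_force: 78.9
```

```bash
python3 two.py c8.png; python3 - <<'E'
from m import *
o=bot.get_obs(); print(o['ee_pos'],o['tcp_rot'])
b=bot.camera("scene")["color"][220:280,200:300,::-1]; a=cv2.imread("pics/c8.png")[:,:392]
cv2.imwrite("pics/c8.png",np.hstack([a,cv2.resize(b,(400,294),interpolation=cv2.INTER_CUBIC)]))
E
```

```text
[0.54869217 0.16250755 0.13216214] [ 0.26702862  0.06793973 -0.64308479] 17.4
[0.54859932 0.16258533 0.13195814] [-1.79995200e+02  1.78851329e-01 -1.62024132e+02]
```

View pics/c8.png

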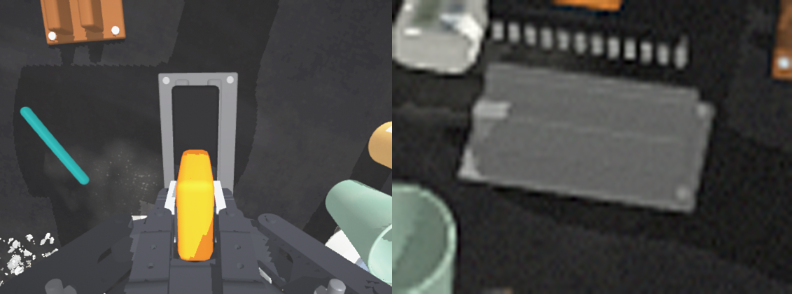

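The rake is centred over the grey rest, handle at (196,205) midway between the rails. Lowering.

Emit:
{"name": "play_rows", "arguments": {"targets": [{"grip": 255, "linear": [0, 0, -1], "delta_rot": [0, 0, 0]}, {"grip": 255, "linear": [0, 0, -2], "delta_rot": [0, 0, 0]}, {"grip": 255, "linear": [0, 0, -3], "delta_rot": [0, 0, 0]}, {"grip": 255, "linear": [0, 0, -4], "delta_rot": [0, 0, 0]}, {"grip": 255, "linear": [0, 0, -4.8], "delta_rot": [0, 0, 0]}, {"grip": 255, "linear": [0, 0, -5.3], "delta_rot": [0, 0, 0]}, {"grip": 255, "linear": [0, 0, -5.6], "delta_rot": [0, 0, 0]}, {"grip": 255, "linear": [0, 0, -5.8], "delta_rot": [0, 0, 0]}, {"grip": 255, "linear": [0, 0, -5.9], "delta_rot": [0, 0, 0]}, {"grip": 255, "linear": [0, 0, -5.9], "delta_rot": [0, 0, 0]}]}}

```text
time: 18.5
ee_pos: [0.5477, 0.1627, 0.0715]
tcp_rot: [-180.0, 0.1, -162.0]
wrist_force: [-2.2, 0.5, 2.1]
opening: 0.0192
grasp_force: 79.1
```

Emit:
{"name": "play_rows", "arguments": {"targets": [{"grip": 255, "linear": [0, 0, 0], "delta_rot": [0, 0, 0]}, {"grip": 255, "linear": [0, 0, 0], "delta_rot": [0, 0, 0]}]}}

```text
time: 18.7
ee_pos: [0.5477, 0.1627, 0.0714]
tcp_rot: [-180.0, 0.0, -162.0]
wrist_force: [-2.9, -0.1, 4.9]
opening: 0.0191
grasp_force: 79.6
```

Emit:
{"name": "play_rows", "arguments": {"targets": [{"grip": 150, "linear": [0, 0, 0], "delta_rot": [0, 0, 0]}, {"grip": 60, "linear": [0, 0, 0], "delta_rot": [0, 0, 0]}, {"grip": 0, "linear": [0, 0, 0], "delta_rot": [0, 0, 0]}, {"grip": 0, "linear": [0, 0, 0], "delta_rot": [0, 0, 0]}, {"grip": 0, "linear": [0, 0, 0], "delta_rot": [0, 0, 0]}, {"grip": 0, "linear": [0, 0, 2], "delta_rot": [0, 0, 0]}, {"grip": 0, "linear": [0, 0, 5], "delta_rot": [0, 0, 0]}, {"grip": 0, "linear": [0, 0, 9], "delta_rot": [0, 0, 0]}, {"grip": 0, "linear": [0, 0, 13], "delta_rot": [0, 0, 0]}, {"grip": 0, "linear": [0, 0, 16], "delta_rot": [0, 0, 0]}]}}

```text
time: 19.7
ee_pos: [0.5477, 0.1626, 0.2335]
tcp_rot: [-180.0, 0.1, -162.0]
wrist_force: [1.1, 1.3, -0.2]
opening: 0.0854
grasp_force: 0.0
```

```bash
python3 - <<'E'
from m import *
o=bot.get_obs();print(o['q'],o['ee_pos'],o['tcp_rot'])
p=bot.camera("wrist"); save(p,"w9.png"); X,g,C=cloud(p)
hsv=cv2.cvtColor(p["color"],cv2.COLOR_RGB2HSV).reshape(-1,3).astype(int)
n=near(X,(.548,.166),.13)
m=n&(X[:,2]>.029)&(X[:,2]<.043)&(hsv[:,1]<70)&(hsv[:,2]>60); print("rest",m.sum(),rect(X[m]),np.median(X[m,2]))
m=n&(hsv[:,0]<20)&(hsv[:,1]>150)&(X[:,2]>.1); print("handle",m.sum(),rect(X[m]),np.percentile(X[m,2],[5,50,95]))
E
```

```text
[ 1.65390489e+01  7.88512523e+00  1.34955597e+01  9.54927080e+01
 -1.59012469e-03 -1.46331626e+00] [0.54766523 0.16262366 0.23347601] [-1.79995404e+02  1.17647452e-01 -1.61997632e+02]
rest 1774 (array([549.7, 165.8]), array([154.4,  48.1]), 18.6) 0.03594844839531322
handle 707 (array([546.4, 161.3]), array([49.1, 20. ]), 17.6) [0.10673621 0.11122157 0.11304645]
```

The rake is back on its rest with the same pose as found and is released. Next I'll move in front of the push plate with the fingers closed.

Emit:
{"name": "play_rows", "arguments": {"targets": [{"grip": 0, "linear": [-0.9, -4.2, 0], "delta_rot": [0, 0, -0.04]}, {"grip": 255, "linear": [-1.8, -8.4, 0], "delta_rot": [0, 0, -0.08]}, {"grip": 255, "linear": [-2.7, -12.6, 0], "delta_rot": [0, 0, -0.12]}, {"grip": 255, "linear": [-3.6, -16.8, 0], "delta_rot": [0, 0, -0.16]}, {"grip": 255, "linear": [-4.6, -21, 0], "delta_rot": [0, 0, -0.2]}, {"grip": 255, "linear": [-5.6, -25.2, 0], "delta_rot": [0, 0, -0.24]}, {"grip": 255, "linear": [-6.5, -29.4, 0], "delta_rot": [0, 0, -0.28]}, {"grip": 255, "linear": [-7.4, -33.6, 0], "delta_rot": [0, 0, -0.323]}, {"grip": 255, "linear": [-8.3, -37.8, 0], "delta_rot": [0, 0, -0.323]}, {"grip": 255, "linear": [-8.3, -37.8, 0], "delta_rot": [0, 0, -0.323]}], "force": 40}}

```text
time: 20.75
ee_pos: [0.4633, -0.2193, 0.2303]
tcp_rot: [-180.0, -0.0, 179.2]
wrist_force: [-0.1, 0.2, -0.3]
opening: -0.0
grasp_force: 0.0
```

```bash
python3 - <<'E'
from m import *
p=bot.camera("wrist"); save(p,"w10.png"); o=bot.get_obs(); print(o['ee_pos'],o['tcp_rot'],o['opening'])
for d in bot.pinpoint(p,"push_plate")[:2]: print(round(d["conf"],2),d["pixel"],atz(p,d["pixel"],.028))
X,g,C=cloud(p); m=near(X,(.5,-.215),.05)&(X[:,2]>.018)&(X[:,2]<.044)&(C.min(1)>150)
print(m.sum(),np.percentile(X[m],[2,50,98],axis=0))
E
```

```text
[ 0.46378605 -0.21744106  0.23034503] [ 1.79994272e+02 -2.58473395e-02  1.79271129e+02] 2.3560721063071154e-05
0.83 [284.5, 217.1] [[ 0.49769553 -0.21411378  0.028     ]]
652 [[ 0.49516385 -0.24797481  0.01853126]
 [ 0.49584271 -0.20979829  0.03340785]
 [ 0.54633716 -0.18157089  0.04262283]]
```

View pics/w10.png

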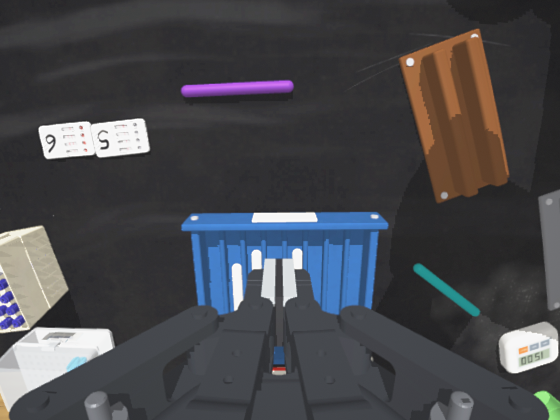

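The push plate shows at (284,217), dead ahead. Its face is at x≈0.4955 m, so the fingers clear it by about 20 mm. Descending.

Emit:
{"name": "play_rows", "arguments": {"targets": [{"grip": 255, "linear": [0, 0, -4], "delta_rot": [0, 0, 0]}, {"grip": 255, "linear": [0, 0, -8], "delta_rot": [0, 0, 0]}, {"grip": 255, "linear": [0, 0, -12], "delta_rot": [0, 0, 0]}, {"grip": 255, "linear": [0, 0, -16], "delta_rot": [0, 0, 0]}, {"grip": 255, "linear": [0, 0, -18.5], "delta_rot": [0, 0, 0]}, {"grip": 255, "linear": [0, 0, -20], "delta_rot": [0, 0, 0]}, {"grip": 255, "linear": [0, 0, -20.7], "delta_rot": [0, 0, 0]}, {"grip": 255, "linear": [0, 0, -20.7], "delta_rot": [0, 0, 0]}, {"grip": 255, "linear": [0.5, 0, -20.7], "delta_rot": [0, 0, 0]}, {"grip": 255, "linear": [1, 0, -20.7], "delta_rot": [0, 0, 0]}]}}

```text
time: 21.85
ee_pos: [0.4758, -0.2158, 0.0253]
tcp_rot: [-179.9, 0.1, 179.5]
wrist_force: [0.4, 0.2, -0.8]
opening: 0.0004
grasp_force: 0.0
```

Emit:
{"name": "play_rows", "arguments": {"targets": [{"grip": 255, "linear": [0.4, 0, 0], "delta_rot": [0, 0, 0]}, {"grip": 255, "linear": [0.8, 0, 0], "delta_rot": [0, 0, 0]}, {"grip": 255, "linear": [1.2, 0, 0], "delta_rot": [0, 0, 0]}, {"grip": 255, "linear": [1.6, 0, 0], "delta_rot": [0, 0, 0]}, {"grip": 255, "linear": [2, 0, 0], "delta_rot": [0, 0, 0]}, {"grip": 255, "linear": [2.4, 0, 0], "delta_rot": [0, 0, 0]}, {"grip": 255, "linear": [2.8, 0, 0], "delta_rot": [0, 0, 0]}, {"grip": 255, "linear": [3.2, 0, 0], "delta_rot": [0, 0, 0]}, {"grip": 255, "linear": [3.6, 0, 0], "delta_rot": [0, 0, 0]}, {"grip": 255, "linear": [4, 0, 0], "delta_rot": [0, 0, 0]}]}}

```text
time: 22.85
ee_pos: [0.5137, -0.2156, 0.0239]
tcp_rot: [-180.0, -0.1, 179.5]
wrist_force: [-7.4, 0.4, 5.3]
opening: 0.0001
grasp_force: 3.7
```

Emit:
{"name": "play_rows", "arguments": {"targets": [{"grip": 255, "linear": [0.5, 0, 0], "delta_rot": [0, 0, 0]}, {"grip": 255, "linear": [1, 0, 0], "delta_rot": [0, 0, 0]}, {"grip": 255, "linear": [1.5, 0, 0], "delta_rot": [0, 0, 0]}, {"grip": 255, "linear": [2, 0, 0], "delta_rot": [0, 0, 0]}, {"grip": 255, "linear": [2.5, 0, 0], "delta_rot": [0, 0, 0]}, {"grip": 255, "linear": [3, 0, 0], "delta_rot": [0, 0, 0]}, {"grip": 255, "linear": [3.5, 0, 0], "delta_rot": [0, 0, 0]}, {"grip": 255, "linear": [4, 0, 0], "delta_rot": [0, 0, 0]}, {"grip": 255, "linear": [4.5, 0, 0], "delta_rot": [0, 0, 0]}, {"grip": 255, "linear": [5, 0, 0], "delta_rot": [0, 0, 0]}]}}

```text
time: 23.85
ee_pos: [0.5638, -0.2158, 0.0239]
tcp_rot: [-180.0, -0.1, 179.5]
wrist_force: [-7.5, -2.6, 5.4]
opening: 0.0002
grasp_force: 3.7
```

Emit:
{"name": "play_rows", "arguments": {"targets": [{"grip": 255, "linear": [0.5, 0, 0], "delta_rot": [0, 0, 0]}, {"grip": 255, "linear": [1, 0, 0], "delta_rot": [0, 0, 0]}, {"grip": 255, "linear": [1.5, 0, 0], "delta_rot": [0, 0, 0]}, {"grip": 255, "linear": [2, 0, 0], "delta_rot": [0, 0, 0]}, {"grip": 255, "linear": [2.5, 0, 0], "delta_rot": [0, 0, 0]}, {"grip": 255, "linear": [3, 0, 0], "delta_rot": [0, 0, 0]}, {"grip": 255, "linear": [3.5, 0, 0], "delta_rot": [0, 0, 0]}, {"grip": 255, "linear": [4, 0, 0], "delta_rot": [0, 0, 0]}, {"grip": 255, "linear": [4.5, 0, 0], "delta_rot": [0, 0, 0]}, {"grip": 255, "linear": [5, 0, 0], "delta_rot": [0, 0, 0]}]}}

```text
time: 24.85
ee_pos: [0.6137, -0.216, 0.0239]
tcp_rot: [-180.0, -0.1, 179.4]
wrist_force: [-6.9, -2.7, 4.2]
opening: 0.0001
grasp_force: 3.7
```

Emit:
{"name": "play_rows", "arguments": {"targets": [{"grip": 255, "linear": [0.4, 0, 0], "delta_rot": [0, 0, 0]}, {"grip": 255, "linear": [0.8, 0, 0], "delta_rot": [0, 0, 0]}, {"grip": 255, "linear": [1.2, 0, 0], "delta_rot": [0, 0, 0]}, {"grip": 255, "linear": [1.6, 0, 0], "delta_rot": [0, 0, 0]}, {"grip": 255, "linear": [2, 0, 0], "delta_rot": [0, 0, 0]}, {"grip": 255, "linear": [2.4, 0, 0], "delta_rot": [0, 0, 0]}, {"grip": 255, "linear": [2.8, 0, 0], "delta_rot": [0, 0, 0]}, {"grip": 255, "linear": [3.2, 0, 0], "delta_rot": [0, 0, 0]}]}}

```text
time: 25.65
ee_pos: [0.6457, -0.2161, 0.0239]
tcp_rot: [-179.9, -0.1, 179.4]
wrist_force: [-7.2, -2.8, 4.5]
opening: -0.0002
grasp_force: 3.7
```

Now the slow finish onto the stop.

Emit:
{"name": "play_rows", "arguments": {"targets": [{"grip": 255, "linear": [0.2, 0, 0], "delta_rot": [0, 0, 0]}, {"grip": 255, "linear": [0.4, 0, 0], "delta_rot": [0, 0, 0]}, {"grip": 255, "linear": [0.6, 0, 0], "delta_rot": [0, 0, 0]}, {"grip": 255, "linear": [0.75, 0, 0], "delta_rot": [0, 0, 0]}, {"grip": 255, "linear": [0.9, 0, 0], "delta_rot": [0, 0, 0]}]}}

```text
time: 26.15
ee_pos: [0.6546, -0.216, 0.0238]
tcp_rot: [-180.0, -0.1, 179.4]
wrist_force: [-7.8, -2.0, 3.4]
opening: -0.0002
grasp_force: 3.6
```

Emit:
{"name": "play_rows", "arguments": {"targets": [{"grip": 255, "linear": [0.1, 0, 0], "delta_rot": [0, 0, 0]}, {"grip": 255, "linear": [0.2, 0, 0], "delta_rot": [0, 0, 0]}, {"grip": 255, "linear": [0.2, 0, 0], "delta_rot": [0, 0, 0]}]}}

```text
time: 26.45
ee_pos: [0.6551, -0.216, 0.0238]
tcp_rot: [-180.0, -0.3, 179.4]
wrist_force: [-14.6, -2.0, 9.2]
opening: -0.0
grasp_force: 7.5
```

Emit:
{"name": "play_rows", "arguments": {"targets": [{"grip": 255, "linear": [0.1, 0, 0], "delta_rot": [0, 0, 0]}, {"grip": 255, "linear": [0.1, 0, 0], "delta_rot": [0, 0, 0]}, {"grip": 255, "linear": [-1, 0, 0], "delta_rot": [0, 0, 0]}, {"grip": 255, "linear": [-4, 0, 0], "delta_rot": [0, 0, 0]}, {"grip": 255, "linear": [-8, 0, 0], "delta_rot": [0, 0, 0]}, {"grip": 255, "linear": [-11, 0, 3], "delta_rot": [0, 0, 0]}, {"grip": 255, "linear": [-14, 0, 7], "delta_rot": [0, 0, 0]}, {"grip": 255, "linear": [-17, 0, 11], "delta_rot": [0, 0, 0]}, {"grip": 255, "linear": [-18, 0, 15], "delta_rot": [0, 0, 0]}, {"grip": 255, "linear": [-18, 0, 15], "delta_rot": [0, 0, 0]}]}}

```text
time: 27.45
ee_pos: [0.4784, -0.2164, 0.1803]
tcp_rot: [-179.8, 0.5, 179.4]
wrist_force: [0.2, -0.5, -0.1]
opening: 0.0002
grasp_force: 0.0
```

```bash
python3 - <<'E'
from m import *
p=bot.camera("wrist"); o=bot.get_obs(); print(o['ee_pos'],o['time'])
for d in bot.pinpoint(p,"push_plate")[:2]: print(round(d["conf"],2),d["pixel"],atz(p,d["pixel"],.028))
t=bot.camera("top"); s=bot.camera("scene")
for q,n in ((t,"top"),(s,"scene")):
    for d in bot.pinpoint(q,"push_plate")[:2]: print(n,round(d["conf"],2),atz(q,d["pixel"],.028))
    for d in bot.pinpoint(q,"rake")[:1]: print(n,"rake",round(d["conf"],2),atz(q,d["pixel"],.01))
a=cv2.resize(p["color"],None,fx=.7,fy=.7); b=cv2.resize(t["color"][90:330,120:480],(400,294)); cv2.imwrite("pics/end.png",np.hstack([a,b])[:,:,::-1])
E
```

```text
[ 0.47847829 -0.21612712  0.17715794] 27.5
0.77 [283.1, 361.5] [[ 0.66828573 -0.21455728  0.028     ]]
top 0.62 [[ 0.67826457 -0.22209651  0.028     ]]
top rake 0.71 [[0.54336933 0.16844897 0.01      ]]
scene 0.73 [[ 0.65342293 -0.1922924   0.028     ]]
scene rake 0.63 [[0.54889216 0.16380168 0.01      ]]
```

View pics/end.png

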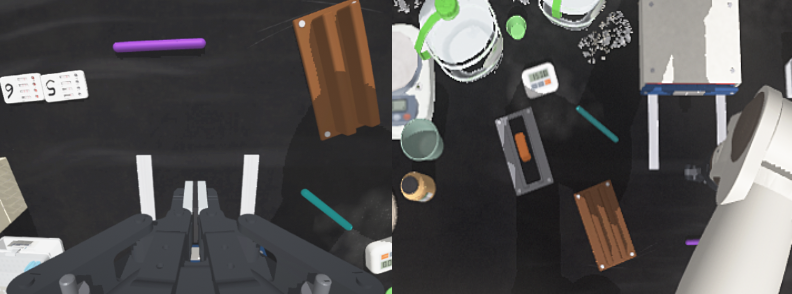

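The tray panel is flush with the housing and the plate has moved 170.6 mm. The rake is on its rest and the bystanders are in place, so I'm handing in.

```bash
python3 -c "
from workcell import bot
print(bot.job_done())"
```

```text
the job is handed in; nothing more can be done
None
```

I finished the task and handed it in at about 28 s: all three rods lay flat in grooves when I checked before closing the tray, the rake is back upright on its rest, and the tray is fully home (about 171 mm of travel); no verdict came back.

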